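# Gauge two mortar prisms under the height bridge

## Task

One of these two mortar prisms was struck off too high to enter the compression jig; find out which on the height gauge. Lay a prism on the gauge bed between the guide rails and push it under the bridge bar by feel, never forcing it against the bar or the stop with more than 25 N: leave the prism that clears pressed home against the stop screw, under the bar, and lay the one that will not pass flat in the steel pan for regrinding. Leave the tins and the brush where they are.

Things in the scene. Friction and masses are not known exactly. Their poses are not given: they have to be found in the camera images.
- prism_1_mid (a point): A cast mortar prism, grey, 160 mm long (x), 40 mm wide (y), lying with z up; about 0.6 kg. This point is on its centre line, mid-length, 20 mm above its underside. One of the two prisms is 40 mm high; the other was struck off 4 mm too high over its whole top (44 mm). Their places are swapped at random and nothing but the height tells them apart.
- prism_2_mid (a point): A cast mortar prism, grey, 160 mm long (x), 40 mm wide (y), lying with z up; about 0.6 kg. This point is on its centre line, mid-length, 20 mm above its underside. Like the other, but for the height (see there).
- gauge: The height gauge, fixed: a flat steel bed 390 mm long, 112 mm wide and 12 mm thick lying on the bench. Origin on its underside, straight below the middle of the bridge bar; x runs along the bed from the open loading end (nearer the robot) under the bar to the end stop, z up. The bed spans x = -205 to +185 mm. Sliding a prism along it takes 3 to 10 N.
- loading (a point): Where a prism is laid: a point on the bed's top surface, on its centre line, 105 mm before the middle of the bar; axes as the gauge's. Two guide rails 10 mm high and 12 mm wide run along x on the bed, from 90 mm before this point to 232 mm past it, 48 mm clear between them (y = -24 to +24): a prism lies lengthwise between them with 4 mm play each side, its leading end 17 mm short of the bar.
- bridge: The bridge: a steel bar 16 x 16 mm, 104 mm long across the bed (y), on two posts with inner faces at y = -38 and +38 mm. Origin on the bed's top surface (12 mm above the bench) below the bar's middle; axes as the gauge's. Bar: underside 42 mm above the bed, x = -8 to +8 mm; top of bar 58, of its screws 63 mm. A 40 mm prism passes freely, a 44 mm one butts on the bar's near face.
- stop: The end stop: a block 22 mm (x) by 72 mm (y), 34 mm high, fixed across the bed past the bar. Origin on the bed's top, in the middle of its near face, 127 mm past the bar's middle; x points on, away from the bar. A stop screw with a flat 16 mm anvil, 20 mm above the bed, stands out of this face by 5 to 25 mm, unmeasured: a prism home on it has its centre 85 to 105 mm before the face, its tail 30 to 50 mm before the bar.
- pan: Shallow open steel pan, fixed, 240 mm (x) by 180 mm (y) outside, 30 mm high, walls 3 mm, its flat floor 3 mm above the bench. Origin in the middle of its underside.
- tin_1: Bystander: round lidded sample tin, 64 mm across, 48 mm high. Origin in the middle of its underside.
- tin_2: Bystander: round lidded sample tin, 72 mm across, 40 mm high. Origin in the middle of its underside.
- brush: Bystander: small bench brush 190 mm long with a wooden handle, lying on the bench. Origin under its middle.
Things that resemble listed ones, but are neither listed nor needed, are in the scene too. What is shaped like the part that bears prism_1_mid but pink or turquoise is not meant. What is shaped like the part that bears prism_2_mid but blue is not meant.

How it is judged:
By the outcome, as a careful person would: the job done as asked, in the order asked, and still so for the second after the job is handed in, with the robot touching nothing.
It also fails if it takes over 72 s, if anything falls off the work surface, if the arm or the gripper's body presses on something with over 40 N, if the wrist force passes 120 N, or if a joint passes its speed limit or range.

## Robot

A 6-joint arm with a two-finger parallel gripper is mounted at the origin on the work surface. World frame = base frame: x ahead of the robot, y to its left, z up, the work surface at z = 0. Lengths are in m, angles in rad, forces in N, time in s.
With the tool pointing down it reaches from about 0.275 to 0.875 m from the base axis. Payload 12.5 kg.
Tool frame: the origin (TCP) lies midway between the tips of the shut fingers; the grasp point (between the pads) lies 19 mm behind it; z points along the fingers, y is the line along which they close (so a half turn about z gives the same grasp; the last joint's range is limited). The gripper opens to 85 mm and grips with 20 to 120 N. Pads are 22 mm wide; open, the fingers measure 114 mm over their backs; the gripper's body (76 mm by 85 mm) begins 54 mm behind the grasp point. The pads swing forward as they close: fully open they stand 13 mm farther back than shut.
Start: joints at [1.163, 0.351, 1.652, -0, 1.139, -0.085], TCP at [0.174, 0.522, 0.231] pointing down, gripper open.
Joint ranges: [-2.75, 2.75], [-0.79, 2.1], [0.01, 2.65], [-1.57, 4.71], [0.07, 3.14], [-2.87, 2.87]. Speed limits (rad/s): [2.22, 2.22, 2.79, 3.14, 3.14, 3.14].

## Interface

Orientations are given as a rotation vector (axis times angle).
In Python, from workcell import * gives the robot as it stands. The module is installed in compiled form; this text tells all that it offers.
- The arm moves only by the tool servo_tool, never from a script. Its argument "series" is a list of rows, each a list of 2 entries, a list of its own where there are three numbers: the shift along the world's x, y, z in units of 40 mm (1.0 is 40 mm), then the turn, a rotation vector about the world's x, y, z in units of 8 degrees (1.0 is 8 degrees). A call has 1 to 5 rows; each row shifts and turns the commanded pose from where the row before left it; what a row does not reach is not made up. A row lasts 1/10 s, in which the tool goes at most 50 mm and 8.59 degrees, less where a joint would pass 70% of its speed; a pose out of reach is approached as far as the arm can. A call is refused whole if a number of a shift passes 1 or a number of a turn 1, either way. A call with a gripper value outside its range is refused whole. "gripper" is the opening, from -1 (shut) to 1 (fully open), set as the call begins (left out, the last holds). The fingers move at their own pace and stop on an object; the grip force is fixed at half the most. Time passes only in rows, so rows that do not move let the fingers close. It gives the time, the measured TCP pose, the force, the opening and the grip force at its end, in the units of the state.
- get_obs(): the state, without advancing time (a new reading comes with each control period).
- get_image(name): name is "scene" or "side" or "wrist"; returns the picture (400x640x3 uint8, red, green, blue); there is no depth.
- calibration(name): a dict with "mtx" (3x3 intrinsics, pixels), "R" (3x3) and "t" (3): a world point X has camera coordinates R X + t; the wrist camera has in their place "T_tool_cam" (4x4, takes a point from camera to tool coordinates, whose origin is the TCP and whose axes are the flange's). Camera axes: x right, y down, z forward; pixel columns grow to the right and rows downward; lengths in m; the calibration is good to about 2 mm. A picture is of the moment at which its call begins: read the wrist's pose just before it. calibration takes no time and is no camera call.
- finish_job(): hands the job in; it is judged then, once.
The state is a dict: "t": time; "joints": joint angles; "joint_velocities": joint speeds; "joint_torque": joint torques, N m; "tool_pos": TCP position; "tool_rot": TCP orientation; "ft_force": force on the tool from outside, world axes, zero at the start; "ft_torque": the same for the moment, N m; "finger_gap": opening from 0.0 (shut) to 1.0 (fully open); "grasp_force": force on a finger pad.
Only numpy, scipy, OpenCV 4.12 (cv2) and the standard library are available. Lean on these libraries where they do the work, as an engineer would, in place of code of your own. Each camera call takes 0.05 s, during which the arm holds its last target. There are 200 camera calls.

## Working session

There is one attempt and no reset: what is moved stays moved. The work goes in short steps, Python scripts to look and compute and a tool call to move; the robot and the scene stay as the last step left them, time stands still between calls to the robot, and variables do not carry over. Pictures are saved under pics/ and viewed, at most 10 in all, crops included, and the job is handed in when it is done.

Besides the shell and the picture viewer there is one more tool, called after "Request:" as name([rows], argument=value, ...), one row to a line, values as JSON. servo_tool: Moves the arm, as the interface text tells. Its arguments: {"type":"object","properties":{"series":{"type":"array","items":{"type":"array"}},"gripper":{"type":"number"}},"required":["series"]}

```bash
mkdir -p pics
python3 - <<'E'
from workcell import *
import cv2
o=get_obs(); print({k:o[k] for k in('t','tool_pos','tool_rot','ft_force','finger_gap')})
for n in("scene","side"):
    im=get_image(n); cv2.imwrite(f"pics/{n}0.png",im[:,:,::-1]); c=calibration(n); print(n,c)
print(calibration("wrist"))
E
```

```text
{'t': 0.0, 'tool_pos': array([0.17432209, 0.52128104, 0.23073672]), 'tool_rot': array([-5.04804497e-01, -3.10047936e+00,  1.85509417e-03]), 'ft_force': array([-0.64107205, -0.09452454,  0.45056282]), 'finger_gap': 1.0023895208639486}
scene {'mtx': array([[409.5297816 ,   0.        , 316.53980929],
       [  0.        , 409.5297816 , 196.34973195],
       [  0.        ,   0.        ,   1.        ]]), 'R': array([[-0.8598173 ,  0.5105356 ,  0.00822316],
       [ 0.42391981,  0.72273541, -0.54584387],
       [-0.2846159 , -0.46584004, -0.83784656]]), 't': array([ 0.44174924, -0.18550227,  1.38575672])}
side {'mtx': array([[422.26884247,   0.        , 317.17383058],
       [  0.        , 422.26884247, 206.667801  ],
       [  0.        ,   0.        ,   1.        ]]), 'R': array([[ 0.85615828, -0.51671216,  0.00124286],
       [-0.27215144, -0.45297917, -0.84896612],
       [ 0.43923411,  0.72651112, -0.52844583]]), 't': array([-0.45240283,  0.19093321,  1.21490571])}
{'mtx': array([[300.41559739,   0.        , 318.74853969],
       [  0.        , 300.41559739, 196.09534144],
       [  0.        ,   0.        ,   1.        ]]), 'T_tool_cam': array([[-6.43133199e-05, -9.64298092e-01, -2.64819156e-01,
         6.67888181e-02],
       [ 9.99999973e-01, -3.04115908e-06, -2.31783589e-04,
         3.89207520e-04],
       [ 2.22703115e-04, -2.64819164e-01,  9.64298066e-01,
        -1.41840475e-01],
       [ 0.00000000e+00,  0.00000000e+00,  0.00000000e+00,
         1.00000000e+00]])}
```

View pics/scene0.png

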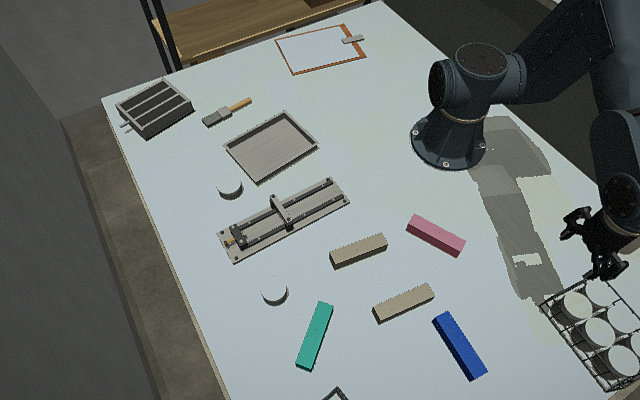

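View pics/side0.png

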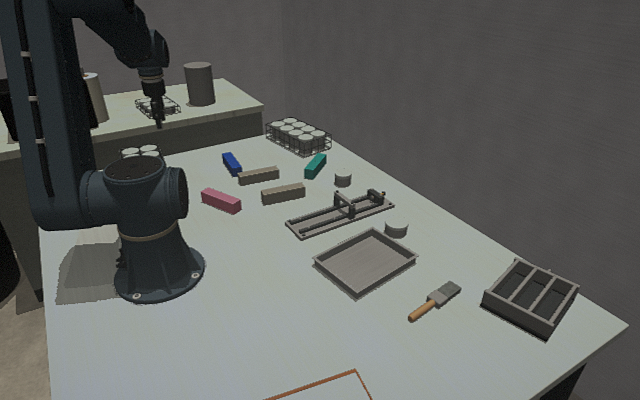

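Candidates for the prisms in the scene view are the two grey-tan blocks at (358,250) and (403,302). The lookalikes are pink (436,236), teal (315,336) and blue (460,346). The gauge is at (285,220) with its stop end at (238,243), and the pan is at (271,147). The two grey-tan blocks fit the description, so I'll locate them now.

```bash
cat > h.py <<'E'
from workcell import *
import numpy as np, cv2
from scipy.spatial.transform import Rotation as Ro
def ray(name,px,z,pose=None):
    c=calibration(name); px=np.atleast_2d(np.float64(px))
    d=np.c_[px,np.ones(len(px))]@np.linalg.inv(c['mtx']).T
    if name=='wrist':
        T=np.eye(4); T[:3,:3]=Ro.from_rotvec(pose['tool_rot']).as_matrix(); T[:3,3]=pose['tool_pos']
        T=T@c['T_tool_cam']; R=T[:3,:3]; o=T[:3,3]
    else: R=c['R'].T; o=-R@c['t']
    d=d@R.T
    return o+d*((z-o[2])/d[:,2])[:,None]
def proj(name,X):
    c=calibration(name); p=(np.atleast_2d(X)@c['R'].T+c['t'])@c['mtx'].T; return p[:,:2]/p[:,2:]
E
python3 - <<'E'
from h import *
im=cv2.imread('pics/scene0.png'); hsv=cv2.cvtColor(im,cv2.COLOR_BGR2HSV)
for p in((358,250),(403,302),(271,147),(400,200),(330,300)): print(p,hsv[p[1],p[0]])
m=cv2.inRange(hsv,(5,25,40),(35,120,255)); 
cs,_=cv2.findContours(m,cv2.RETR_EXTERNAL,cv2.CHAIN_APPROX_NONE)
for c in cs:
    if cv2.contourArea(c)<400: continue
    h=cv2.convexHull(c); x,y=cv2.boundingRect(c)[:2]
    a=cv2.approxPolyDP(h,3,True)[:,0]
    print(cv2.contourArea(c),a.tolist())
s=cv2.resize(im[160:340,200:480],None,fx=2.8,fy=2.8,interpolation=cv2.INTER_CUBIC); cv2.imwrite('pics/crop1.png',s)
E
```

```text
(358, 250) [ 24  42 151]
(403, 302) [ 23  43 153]
(271, 147) [ 23  14 146]
(400, 200) [ 72  18 188]
(330, 300) [ 97  22 193]
993.0 [[434, 295], [380, 323], [373, 312], [374, 306], [426, 283]]
950.5 [[382, 234], [387, 244], [384, 250], [335, 269], [331, 251]]
17541.5 [[58, 119], [102, 103], [230, 399], [154, 398]]
6293.0 [[364, 0], [192, 65], [182, 65], [165, 16], [209, 0]]
```

View pics/crop1.png

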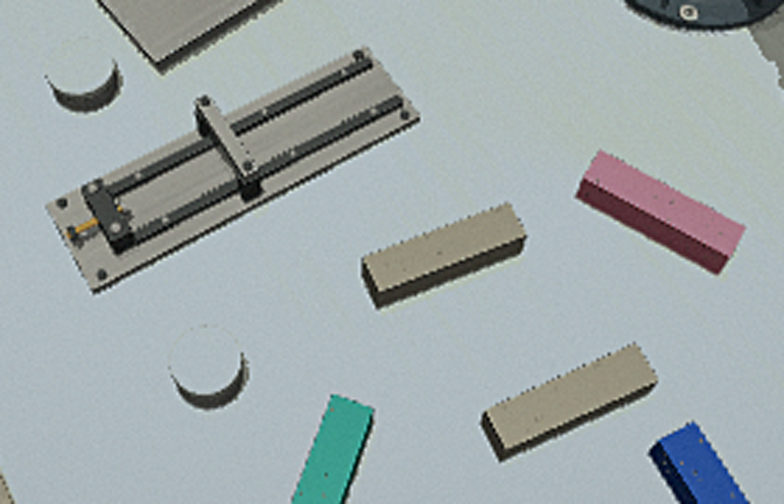

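The crop confirms two tan-grey prisms, at crop px (444,246) and (570,397). It also shows the gauge, with the bridge at (228,145), the stop at (108,215), and the open end at right (393,85), nearer the robot. Next I cast the corners.

Run:
```python
from h import *
f=lambda l:np.array(l)/2.8+[200,160]
def rep(n,P):
    P=P[:,:2]; e=np.linalg.norm(np.roll(P,-1,0)-P,axis=1)
    d=P[1]+P[2]-P[0]-P[3]; print(n,'c',P.mean(0).round(4),'edges',e.round(3),'yaw(0->1)',np.degrees(np.arctan2(d[1],d[0])).round(1))
rep('A',ray('scene',f([(362,260),(511,203),(526,236),(377,291)]),.04))
rep('B',ray('scene',f([(482,412),(635,345),(657,380),(500,446)]),.04))
rep('G',ray('scene',f([(367,47),(47,205),(95,288),(419,118)]),.012))
rep('pan',ray('scene',[(285,111),(224,146),(258,184),(318,144)],.03))
print('bar top mid',ray('scene',f([(223,133)]),.07), 'tins',ray('scene',f([(82,65)]),.04),ray('scene',f([(208,360)]),.048))
print('brush',ray('scene',[(227,111)],.01))
```

```text
A c [0.494  0.1936] edges [0.163 0.038 0.159 0.035] yaw(0->1) 171.5
B c [0.4793 0.3743] edges [0.161 0.037 0.161 0.033] yaw(0->1) 172.1
G c [ 0.6147 -0.0102] edges [0.388 0.109 0.383 0.108] yaw(0->1) 0.6
pan c [ 0.5284 -0.2612] edges [0.248 0.193 0.243 0.187] yaw(0->1) 9.7
bar top mid [[ 0.62684455 -0.01461057  0.07      ]] tins [[ 0.710696   -0.18483726  0.04      ]] [[0.74756767 0.18109586 0.048     ]]
brush [[ 0.58628158 -0.49525705  0.01      ]]
```

Plan: grasp prism A at (0.494, 0.194), yaw −8.2°. The first move goes above it for a close look.

Request:
servo_tool([
  [[0.8,-0.8,0],[0,0,0.13]],
  [[0.8,-0.8,0],[0,0,0.13]],
  [[0.8,-0.8,0],[0,0,0.13]],
  [[0.8,-0.8,0],[0,0,0.13]],
  [[0.8,-0.8,0],[0,0,0.13]],
], gripper=1)

```text
t: 0.6
tool_pos: [0.3353, 0.3601, 0.2312]
tool_rot: [-0.362, -3.12, 0.0]
ft_force: [0.4, 0.9, 0.7]
finger_gap: 0.995
grasp_force: 0.0
```

Request:
servo_tool([
  [[0.8,-0.8,0],[0,0,0.13]],
  [[0.8,-0.8,0],[0,0,0.13]],
  [[0.8,-0.8,0],[0,0,0.13]],
  [[0.8,-0.8,0],[0,0,0.13]],
  [[0.8,-0.97,0],[0,0,0.13]],
])

```text
t: 1.1
tool_pos: [0.4952, 0.1937, 0.2311]
tool_rot: [-0.22, -3.134, -0.0]
ft_force: [1.0, 0.9, -0.0]
finger_gap: 1.001
grasp_force: 0.0
```

Request:
servo_tool([
  [[0,0,0],[0,0,0]],
  [[0,0,0],[0,0,0]],
])

```text
t: 1.3
tool_pos: [0.4944, 0.1942, 0.2308]
tool_rot: [-0.225, -3.133, 0.0]
ft_force: [-0.3, 0.4, -0.1]
finger_gap: 0.998
grasp_force: 0.0
```

```bash
cat >> h.py <<'E'
def tyaw(o):
    y=Ro.from_rotvec(o['tool_rot']).as_matrix()[:,1]; return np.degrees(np.arctan2(y[1],y[0]))
def snap(n):
    o=get_obs(); im=get_image('wrist')[:,:,::-1].copy(); cv2.imwrite(f'pics/{n}.png',im)
    np.save(f'pics/{n}.npy',np.r_[o['tool_pos'],o['tool_rot']])
    print('t',round(o['t'],2),'pos',o['tool_pos'].round(4),'yaw',tyaw(o).round(2),'F',o['ft_force'].round(1)); return o,im
def prisms(im,o,z=.04):
    hsv=cv2.cvtColor(im,cv2.COLOR_BGR2HSV); m=cv2.inRange(hsv,(15,30,110),(35,70,255))
    m=cv2.morphologyEx(m,cv2.MORPH_OPEN,np.ones((5,5)))
    for c in cv2.findContours(m,cv2.RETR_EXTERNAL,cv2.CHAIN_APPROX_NONE)[0]:
        if cv2.contourArea(c)<1500: continue
        P=ray('wrist',c[:,0],z,o)[:,:2].astype(np.float32); r=cv2.minAreaRect(P*1000)
        print('rect mm',np.round(r[0],1),np.round(r[1],1),round(r[2],1),'px',c[:,0].min(0),c[:,0].max(0))
E
python3 - <<'E'
from h import *
o,im=snap('w1'); prisms(im,o)
E
```

```text
t 1.3 pos [0.4944 0.1942 0.2308] yaw 81.78 F [-0.3  0.4 -0.1]
rect mm [ 558.5 -175.3] [ 67.6 170.7] 66.1 px [  0 197] [ 55 319]
rect mm [529.4 188.5] [41.2 89.5] 81.8 px [300 167] [336 241]
rect mm [501.9  44.1] [129.2  18.4] 0.9 px [168 144] [209 251]
rect mm [509.6   1.7] [175.8 101. ] 0.3 px [ 91 130] [185 279]
rect mm [436.4 158.1] [ 64.  112.5] 64.4 px [245  81] [317 178]
rect mm [477.1 373.7] [ 38.9 158.3] 82.9 px [455  58] [507 206]
rect mm [339.7 150.4] [ 79.2 115.7] 5.2 px [186   0] [317  82]
```

View pics/w1.png

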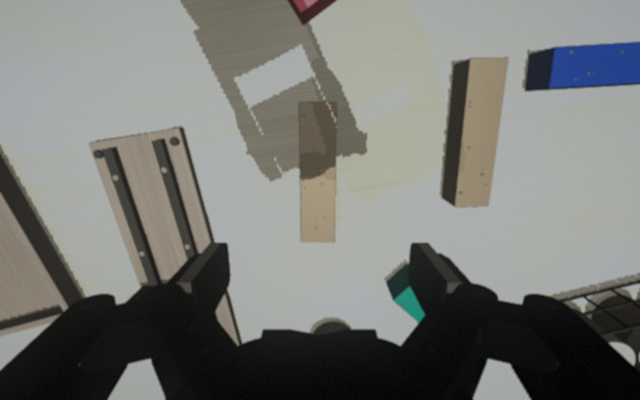

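The wrist view shows prism A's top at (299–336, 101–242), half in shadow, with B at right (455–507, 58–206). The gauge's loading end is at left, with bed corners (91,141) and (182,127).

Run:
```python
from h import *
v=np.load('pics/w1.npy'); o=dict(tool_pos=v[:3],tool_rot=v[3:])
for n,p,z in(('A',[(299,101),(336,101),(336,242),(301,242)],.04),('B',[(457,59),(508,58),(490,206),(443,200)],.04),('gaugeend,rail inner ends',[(91,141),(182,127),(116,148),(154,141),(163,285),(190,246)],.012)):
    P=ray('wrist',p,z,o)[:,:2]; print(n,P.round(4).tolist(),P[:4].mean(0))
```

```text
A [[0.4126, 0.1852], [0.4182, 0.2239], [0.5781, 0.2032], [0.5721, 0.1617]] [0.49521045 0.19349532]
B [[0.3953, 0.3513], [0.4018, 0.4028], [0.5588, 0.3856], [0.5438, 0.3319]] [0.47489604 0.3679249 ]
gaugeend,rail inner ends [[0.4206, -0.0678], [0.4203, 0.0433], [0.4328, -0.0411], [0.4313, 0.0062], [0.6197, -0.0369], [0.569, 0.0139]] [ 0.42622823 -0.01484202]
```

Request:
servo_tool([
  [[0,0,-1],[0,0,0]],
  [[0,0,-1],[0,0,0]],
  [[0,0,-1],[0,0,0]],
  [[0,0,-1],[0,0,0]],
  [[0,0,-0.8],[0,0,0]],
])

```text
t: 1.85
tool_pos: [0.4927, 0.1961, 0.0374]
tool_rot: [-0.219, -3.133, 0.001]
ft_force: [0.4, 0.3, -0.2]
finger_gap: 1.003
grasp_force: 0.0
```

Request:
servo_tool([
  [[0,0,-0.4],[0,0,0]],
  [[0,0,-0.2],[0,0,0]],
  [[0,0,0],[0,0,0]],
])

```text
t: 2.15
tool_pos: [0.4934, 0.1957, 0.0148]
tool_rot: [-0.22, -3.133, 0.001]
ft_force: [-0.3, 0.9, -0.0]
finger_gap: 1.002
grasp_force: 0.0
```

Request:
servo_tool([
  [[0,0,0],[0,0,0]],
  [[0,0,0],[0,0,0]],
  [[0,0,0],[0,0,0]],
  [[0,0,0],[0,0,0]],
  [[0,0,0],[0,0,0]],
], gripper=-1)

```text
t: 2.65
tool_pos: [0.4947, 0.1951, 0.0163]
tool_rot: [0.222, 3.132, 0.001]
ft_force: [-1.6, -0.3, 8.0]
finger_gap: 0.461
grasp_force: 61.2
```

Request:
servo_tool([
  [[0,0,0],[0,0,0]],
  [[0,0,0],[0,0,0]],
  [[0,0,0],[0,0,0]],
])

```text
t: 2.95
tool_pos: [0.4947, 0.1951, 0.0163]
tool_rot: [0.222, 3.133, 0.001]
ft_force: [-1.5, 0.0, 7.9]
finger_gap: 0.455
grasp_force: 61.2
```

Grip is good. Lift and carry above the loading point.

Request:
servo_tool([
  [[0,0,0.5],[0,0,0]],
  [[0,0,1],[0,0,0]],
  [[0,0,1],[0,0,0]],
  [[0.11,-0.86,0.5],[0,0,0.175]],
  [[0.11,-0.86,0],[0,0,0.175]],
])

```text
t: 3.45
tool_pos: [0.5042, 0.1261, 0.1382]
tool_rot: [0.14, 3.134, 0.002]
ft_force: [1.1, -0.7, -6.2]
finger_gap: 0.456
grasp_force: 63.2
```

Request:
servo_tool([
  [[0.11,-0.86,0],[0,0,0.175]],
  [[0.11,-0.86,0],[0,0,0.175]],
  [[0.11,-0.86,0],[0,0,0.175]],
  [[0.1,-0.86,0],[0,0,0.175]],
  [[0,0,0],[0,0,0]],
])

```text
t: 3.95
tool_pos: [0.5202, -0.0147, 0.1351]
tool_rot: [0.005, -3.141, 0.001]
ft_force: [0.2, -0.1, -5.6]
finger_gap: 0.454
grasp_force: 63.4
```

Request:
servo_tool([
  [[0,0,0],[0,0,0]],
  [[0,0,0],[0,0,0]],
])

```text
t: 4.15
tool_pos: [0.5198, -0.0108, 0.1351]
tool_rot: [0.009, -3.141, -0.0]
ft_force: [-0.5, 1.3, -5.8]
finger_gap: 0.458
grasp_force: 63.4
```

Run:
```python
from h import *
o,im=snap('w2'); cv2.imwrite('pics/scene2.png',get_image('scene')[:,:,::-1])
```

```text
t 4.15 pos [ 0.5198 -0.0108  0.1351] yaw 90.31 F [-0.5  1.3 -5.8]
```

View pics/w2.png

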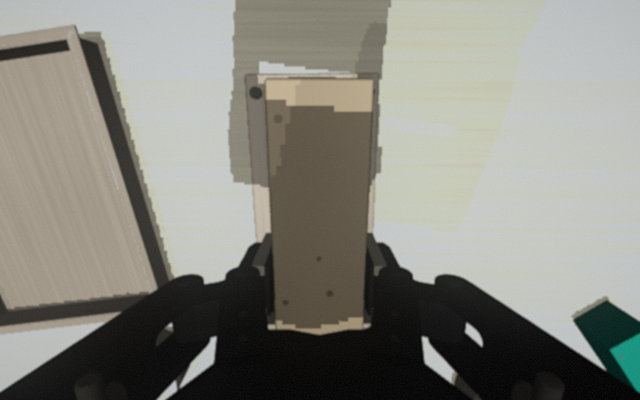

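The wrist view shows the held prism's top at (265–374, 79–330). The bed's near end lies below it, with corners around (247,73) and (379,73) and edges on both sides.

Run:
```python
from h import *
v=np.load('pics/w2.npy'); o=dict(tool_pos=v[:3],tool_rot=v[3:])
im=cv2.imread('pics/w2.png').astype(int)
for r in(76,95,110,150,190,210,225): print(r,'L',[tuple(im[r,c]) [1] for c in range(240,276,2)],'R',[im[r,c][1] for c in range(360,386,2)])
print(ray('wrist',[(265,79),(374,80),(271,325),(364,325)],.161,o).round(4)[:,:2].tolist())
print(ray('wrist',[(247,73),(379,73),(257,225),(374,225)],.012,o).round(4)[:,:2].tolist())
```

```text
76 L [np.int64(137), np.int64(138), np.int64(117), np.int64(105), np.int64(112), np.int64(111), np.int64(111), np.int64(111), np.int64(119), np.int64(171), np.int64(181), np.int64(180), np.int64(184), np.int64(181), np.int64(176), np.int64(177), np.int64(174), np.int64(171)] R [np.int64(97), np.int64(98), np.int64(98), np.int64(96), np.int64(98), np.int64(101), np.int64(101), np.int64(106), np.int64(106), np.int64(97), np.int64(112), np.int64(176), np.int64(200)]
95 L [np.int64(136), np.int64(134), np.int64(128), np.int64(100), np.int64(108), np.int64(76), np.int64(57), np.int64(56), np.int64(56), np.int64(54), np.int64(52), np.int64(86), np.int64(100), np.int64(150), np.int64(177), np.int64(179), np.int64(178), np.int64(178)] R [np.int64(169), np.int64(169), np.int64(169), np.int64(168), np.int64(169), np.int64(167), np.int64(128), np.int64(95), np.int64(100), np.int64(136), np.int64(200), np.int64(201), np.int64(199)]
110 L [np.int64(133), np.int64(137), np.int64(136), np.int64(116), np.int64(105), np.int64(114), np.int64(113), np.int64(113), np.int64(114), np.int64(114), np.int64(
[... 1623 characters left out ...]
nt64(186), np.int64(201), np.int64(201), np.int64(201), np.int64(202), np.int64(202)]
225 L [np.int64(201), np.int64(201), np.int64(202), np.int64(200), np.int64(201), np.int64(200), np.int64(200), np.int64(192), np.int64(174), np.int64(181), np.int64(181), np.int64(179), np.int64(181), np.int64(183), np.int64(185), np.int64(135), np.int64(80), np.int64(86)] R [np.int64(92), np.int64(91), np.int64(91), np.int64(88), np.int64(151), np.int64(173), np.int64(160), np.int64(185), np.int64(199), np.int64(202), np.int64(202), np.int64(199), np.int64(201)]
[[0.4412, -0.0304], [0.4413, 0.009], [0.5457, -0.032], [0.5455, 0.0101]]
[[0.4212, -0.07], [0.4206, 0.0385], [0.5542, -0.0683], [0.5537, 0.0416]]
```

Request:
servo_tool([
  [[0.02,-0.06,-0.8],[0,0,0.05]],
  [[0,0,-0.8],[0,0,0]],
  [[0,0,-0.6],[0,0,0]],
  [[0,0,0],[0,0,0]],
  [[0,0,0],[0,0,0]],
])

```text
t: 4.75
tool_pos: [0.5213, -0.0133, 0.0478]
tool_rot: [0.021, -3.141, -0.0]
ft_force: [0.2, 0.2, -4.7]
finger_gap: 0.455
grasp_force: 63.3
```

Run:
```python
from h import *
o,im=snap('w3'); s=get_image('side')[:,:,::-1]; sc=get_image('scene')[:,:,::-1]
f=lambda a:cv2.resize(a,(400,300),interpolation=cv2.INTER_CUBIC)
w=cv2.resize(im[40:340,220:420],(400,600),interpolation=cv2.INTER_CUBIC)
cv2.imwrite('pics/c3.png',np.hstack([w,np.vstack([f(s[175:250,280:380+0]),f(sc[160:265,215:355])])]))
```

```text
t 4.75 pos [ 0.5213 -0.0133  0.0478] yaw 90.75 F [ 0.2  0.2 -4.7]
```

View pics/c3.png

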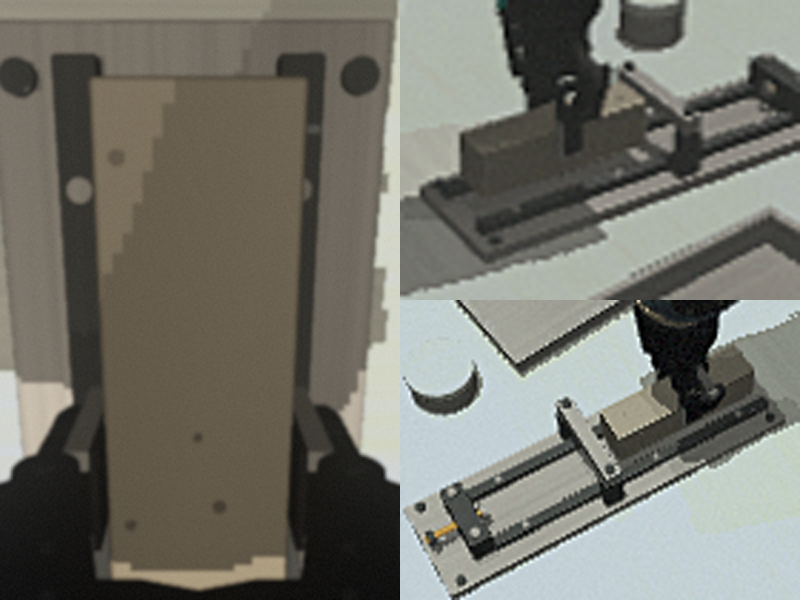

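The crop shows the rails at crop px 52–100 and 278–325, the bed screws at (18,77) and (360,77), and the prism tail's top edge at 91–306. The prism looks a little right of the bed's centre line.

Run:
```python
from h import *
v=np.load('pics/w3.npy'); o=dict(tool_pos=v[:3],tool_rot=v[3:])
f=lambda l:np.array(l)/2+[220,40]
for n,l,z in(('screws',[(18,77),(360,77)],.012),('rails outer',[(52,55),(325,55),(75,400)],.022),('bed',[(0,20),(392,20)],.012),('prism top',[(91,78),(306,78),(108,550),(290,550)],.0735)):
    P=ray('wrist',f(l),z,o)[:,:2]; print(n,P.round(4).tolist(),P[:2].mean(0).round(4))
```

```text
screws [[0.4365, -0.0639], [0.4352, 0.0308]] [ 0.4359 -0.0165]
rails outer [[0.4321, -0.0519], [0.4311, 0.0188], [0.5285, -0.0499]] [ 0.4316 -0.0166]
bed [[0.4221, -0.0678], [0.4207, 0.0382]] [ 0.4214 -0.0148]
prism top [[0.4428, -0.0334], [0.4422, 0.0055], [0.5422, -0.0329], [0.5416, 0.008]] [ 0.4425 -0.0139]
```

Request:
servo_tool([
  [[0,-0.06,0],[0,0,0]],
  [[0,0,-0.15],[0,0,0]],
  [[0,0,-0.15],[0,0,0]],
  [[0,0,-0.1],[0,0,0]],
  [[0,0,0],[0,0,0]],
])

```text
t: 5.4
tool_pos: [0.5206, -0.0161, 0.0305]
tool_rot: [0.019, -3.14, -0.0]
ft_force: [0.1, -0.4, -5.7]
finger_gap: 0.455
grasp_force: 63.5
```

Request:
servo_tool([
  [[0,0,-0.04],[0,0,0]],
  [[0,0,0],[0,0,0]],
])

```text
t: 5.6
tool_pos: [0.521, -0.0162, 0.0296]
tool_rot: [0.019, -3.141, -0.0]
ft_force: [-0.6, -0.5, -6.1]
finger_gap: 0.458
grasp_force: 63.5
```

Request:
servo_tool([
  [[0,0,-0.03],[0,0,0]],
  [[0,0,0],[0,0,0]],
])

```text
t: 5.8
tool_pos: [0.5211, -0.0162, 0.0285]
tool_rot: [-0.019, 3.142, -0.0]
ft_force: [-0.2, -0.3, -6.2]
finger_gap: 0.459
grasp_force: 63.5
```

Request:
servo_tool([
  [[0,0,0],[0,0,0]],
  [[0,0,0],[0,0,0]],
  [[0,0,0],[0,0,0]],
  [[0,0,0.5],[0,0,0]],
  [[0,0,1],[0,0,0]],
], gripper=0.4)

```text
t: 6.3
tool_pos: [0.5197, -0.0161, 0.0874]
tool_rot: [0.019, -3.137, -0.001]
ft_force: [-0.1, -0.7, 0.0]
finger_gap: 0.7
grasp_force: 0.0
```

Request:
servo_tool([
  [[-0.65,0,0],[0,0,0]],
  [[-1,0,0],[0,0,0]],
  [[-0.95,-0.03,0],[0,0,0]],
  [[0,0,0],[0,0,0]],
  [[0,0,0],[0,0,0]],
], gripper=-1)

```text
t: 6.8
tool_pos: [0.4174, -0.0175, 0.089]
tool_rot: [-0.019, 3.14, -0.0]
ft_force: [0.0, -0.2, 0.9]
finger_gap: 0.002
grasp_force: 0.0
```

Run:
```python
from h import *
o,im=snap('w4'); s=get_image('side')[:,:,::-1]; sc=get_image('scene')[:,:,::-1]
f=lambda a:cv2.resize(a,(400,300),interpolation=cv2.INTER_CUBIC)
cv2.imwrite('pics/c4.png',np.hstack([f(s[175:250,280:380]),f(sc[160:265,215:355])]))
```

```text
t 6.8 pos [ 0.4174 -0.0175  0.089 ] yaw 90.69 F [ 0.  -0.2  0.9]
```

View pics/c4.png

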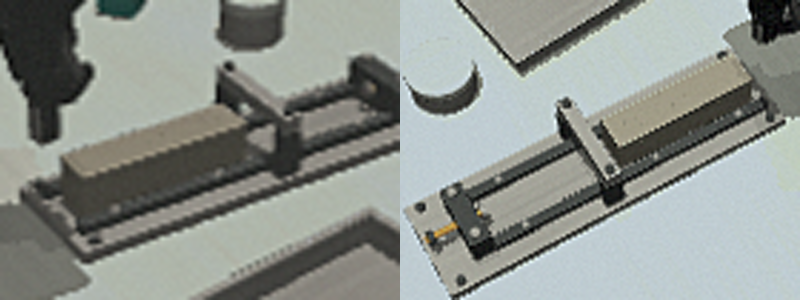

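Both views show the prism seated flat between the rails, with its lead end just short of the bar. Now I lower behind its tail and advance gently.

Request:
servo_tool([
  [[0,0,-0.8],[0,0,0]],
  [[0,0,-0.5],[0,0,0]],
  [[0,0,-0.25],[0,0,0]],
  [[0.1,0,0],[0,0,0]],
  [[0,0,0],[0,0,0]],
])

```text
t: 7.45
tool_pos: [0.4223, -0.0175, 0.027]
tool_rot: [-0.02, 3.14, -0.0]
ft_force: [-0.1, -0.4, -0.3]
finger_gap: 0.001
grasp_force: 0.0
```

Request:
servo_tool([
  [[0.05,0,0],[0,0,0]],
  [[0.05,0,0],[0,0,0]],
  [[0.05,0,0],[0,0,0]],
  [[0,0,0],[0,0,0]],
])

```text
t: 7.85
tool_pos: [0.4275, -0.0174, 0.0268]
tool_rot: [-0.019, 3.141, -0.0]
ft_force: [-0.5, -0.8, 0.2]
finger_gap: -0.0
grasp_force: 0.0
```

Request:
servo_tool([
  [[0.04,0,0],[0,0,0]],
  [[0.04,0,0],[0,0,0]],
  [[0.04,0,0],[0,0,0]],
  [[0,0,0],[0,0,0]],
])

```text
t: 8.25
tool_pos: [0.4316, -0.0173, 0.0264]
tool_rot: [0.019, -3.141, -0.0]
ft_force: [-2.5, 0.4, 0.6]
finger_gap: 0.003
grasp_force: 1.1
```

Request:
servo_tool([
  [[0.04,0,0],[0,0,0]],
  [[0.04,0,0],[0,0,0]],
  [[0.04,0,0],[0,0,0]],
  [[0,0,0],[0,0,0]],
])

```text
t: 8.65
tool_pos: [0.437, -0.0174, 0.0265]
tool_rot: [-0.019, 3.141, -0.0]
ft_force: [-0.4, 0.5, -1.0]
finger_gap: 0.001
grasp_force: 0.4
```

Request:
servo_tool([
  [[0.04,0,0],[0,0,0]],
  [[0.04,0,0],[0,0,0]],
  [[0.04,0,0],[0,0,0]],
  [[0,0,0],[0,0,0]],
])

```text
t: 9.05
tool_pos: [0.4419, -0.0174, 0.0265]
tool_rot: [-0.019, 3.141, -0.0]
ft_force: [-1.1, -0.6, -0.7]
finger_gap: -0.002
grasp_force: 0.4
```

Request:
servo_tool([
  [[0.025,0,0],[0,0,0]],
  [[0.025,0,0],[0,0,0]],
  [[0,0,0],[0,0,0]],
])

```text
t: 9.35
tool_pos: [0.4436, -0.0174, 0.0265]
tool_rot: [-0.019, 3.141, -0.0]
ft_force: [-2.0, -0.1, 0.7]
finger_gap: -0.001
grasp_force: 1.0
```

Request:
servo_tool([
  [[0.025,0,0],[0,0,0]],
  [[0,0,0],[0,0,0]],
])

```text
t: 9.55
tool_pos: [0.4446, -0.0174, 0.0265]
tool_rot: [-0.019, 3.141, -0.0]
ft_force: [-1.8, -0.7, 0.7]
finger_gap: -0.003
grasp_force: 1.0
```

Request:
servo_tool([
  [[0.02,0,0],[0,0,0]],
  [[0,0,0],[0,0,0]],
])

```text
t: 9.75
tool_pos: [0.4454, -0.0174, 0.0265]
tool_rot: [-0.019, 3.141, -0.0]
ft_force: [-1.9, 0.9, 1.2]
finger_gap: 0.0
grasp_force: 1.1
```

Request:
servo_tool([
  [[0.02,0,0],[0,0,0]],
  [[0,0,0],[0,0,0]],
])

```text
t: 9.95
tool_pos: [0.4462, -0.0174, 0.0265]
tool_rot: [-0.019, 3.141, -0.0]
ft_force: [-2.1, 1.1, 0.8]
finger_gap: -0.002
grasp_force: 1.0
```

Request:
servo_tool([
  [[0.015,0,0],[0,0,0]],
  [[0,0,0],[0,0,0]],
])

```text
t: 10.15
tool_pos: [0.4464, -0.0174, 0.0265]
tool_rot: [0.019, -3.141, -0.0]
ft_force: [-4.7, 0.6, 2.3]
finger_gap: -0.0
grasp_force: 2.3
```

Request:
servo_tool([
  [[0.015,0,0],[0,0,0]],
  [[0,0,0],[0,0,0]],
])

```text
t: 10.35
tool_pos: [0.4464, -0.0173, 0.0264]
tool_rot: [0.019, -3.14, -0.0]
ft_force: [-7.4, -0.9, 4.6]
finger_gap: 0.002
grasp_force: 3.7
```

Request:
servo_tool([
  [[0.015,0,0],[0,0,0]],
  [[0,0,0],[0,0,0]],
])

```text
t: 10.55
tool_pos: [0.4464, -0.0173, 0.0263]
tool_rot: [0.02, -3.138, -0.0]
ft_force: [-9.9, -0.7, 7.1]
finger_gap: 0.002
grasp_force: 5.0
```

Request:
servo_tool([
  [[0.025,0,0],[0,0,0]],
  [[0,0,0],[0,0,0]],
])

```text
t: 10.75
tool_pos: [0.4464, -0.0172, 0.0261]
tool_rot: [0.019, -3.136, -0.001]
ft_force: [-13.8, -1.8, 7.8]
finger_gap: 0.002
grasp_force: 7.1
```

The prism stopped dead where the bar's near face is: 14 N with no motion, while free sliding took about 2 N. So prism A is the high one and goes in the pan. Back off, rise and re-grip it at its middle.

Request:
servo_tool([
  [[-0.3,0,0],[0,0,0]],
  [[0,0,0.5],[0,0,0]],
  [[0,0,1],[0,0,0]],
  [[0,0,0.6],[0,0,0]],
  [[0.9,0.05,0],[0,0,0]],
])

```text
t: 11.25
tool_pos: [0.4726, -0.0155, 0.1137]
tool_rot: [-0.019, 3.137, -0.001]
ft_force: [0.8, -0.8, 0.1]
finger_gap: 0.002
grasp_force: 0.0
```

Request:
servo_tool([
  [[0.9,0,0],[0,0,0]],
  [[0.68,0,0],[0,0,0]],
  [[0,0,0],[0,0,0]],
  [[0,0,0],[0,0,0]],
], gripper=0.5)

```text
t: 11.65
tool_pos: [0.5359, -0.0154, 0.1102]
tool_rot: [-0.019, 3.141, 0.0]
ft_force: [-0.3, -0.9, -0.1]
finger_gap: 0.68
grasp_force: 0.0
```

Request:
servo_tool([
  [[0,0,-0.8],[0,0,0]],
  [[0,0,-0.7],[0,0,0]],
  [[0,0,-0.4],[0,0,0]],
  [[0,0,0],[0,0,0]],
  [[0,0,0],[0,0,0]],
])

```text
t: 12.15
tool_pos: [0.5357, -0.0154, 0.0351]
tool_rot: [-0.019, 3.141, 0.0]
ft_force: [0.8, -0.2, 0.1]
finger_gap: 0.751
grasp_force: 0.0
```

Request:
servo_tool([
  [[0,0,-0.15],[0,0,0]],
  [[0,0,0],[0,0,0]],
])

```text
t: 12.35
tool_pos: [0.5361, -0.0154, 0.0288]
tool_rot: [-0.019, 3.141, -0.0]
ft_force: [-0.5, -0.3, -0.4]
finger_gap: 0.749
grasp_force: 0.0
```

Request:
servo_tool([
  [[0,0,0],[0,0,0]],
  [[0,0,0],[0,0,0]],
  [[0,0,0],[0,0,0]],
  [[0,0,0],[0,0,0]],
  [[0,0,0],[0,0,0]],
], gripper=-1)

```text
t: 12.85
tool_pos: [0.5363, -0.0154, 0.0291]
tool_rot: [-0.02, 3.141, -0.0]
ft_force: [-2.0, -0.6, 6.0]
finger_gap: 0.46
grasp_force: 61.8
```

Request:
servo_tool([
  [[-0.15,0,0.02],[0,0,0]],
  [[-0.15,0,0.1],[0,0,0]],
  [[0,0,0.8],[0,0,0]],
  [[0,0,1],[0,0,0]],
  [[0,0,0.6],[0,0,0]],
])

```text
t: 13.35
tool_pos: [0.5239, -0.0154, 0.1315]
tool_rot: [-0.019, 3.14, -0.0]
ft_force: [0.5, 0.7, -5.9]
finger_gap: 0.46
grasp_force: 63.3
```

Request:
servo_tool([
  [[0,-0.88,0],[0,0,0.16]],
  [[0,-0.88,0],[0,0,0.16]],
  [[0,-0.88,0],[0,0,0.16]],
  [[0,-0.88,0],[0,0,0.16]],
  [[0,-0.88,0],[0,0,0.16]],
])

```text
t: 13.85
tool_pos: [0.523, -0.1924, 0.129]
tool_rot: [0.196, -3.134, -0.001]
ft_force: [0.4, -0.1, -5.4]
finger_gap: 0.459
grasp_force: 63.1
```

Request:
servo_tool([
  [[0,-0.88,0],[0,0,0.16]],
  [[0.1,-0.88,0],[0,0,0.16]],
  [[0,0,0],[0,0,0]],
  [[0,0,0],[0,0,0]],
])

```text
t: 14.25
tool_pos: [0.5271, -0.2619, 0.1287]
tool_rot: [0.262, -3.129, -0.002]
ft_force: [0.2, 0.6, -5.9]
finger_gap: 0.455
grasp_force: 63.4
```

Run:
```python
from h import *
o,im=snap('w5')
```

```text
t 14.25 pos [ 0.5271 -0.2619  0.1287] yaw 99.58 F [ 0.2  0.6 -5.9]
```

View pics/w5.png

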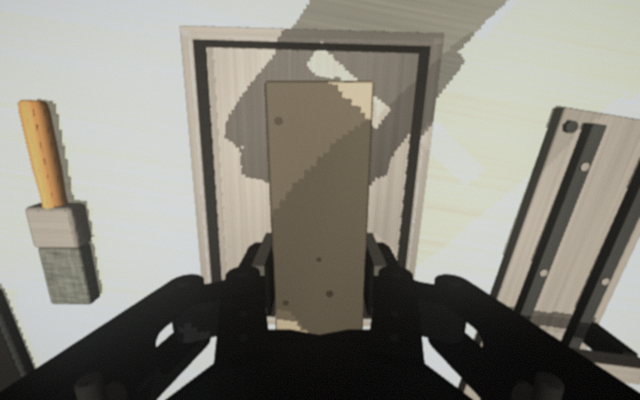

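The wrist view shows the prism centred and aligned over the pan (inner edges about 195–430 px). Lower it.

Request:
servo_tool([
  [[0,0,-0.9],[0,0,0]],
  [[0,0,-0.9],[0,0,0]],
  [[0,0,-0.5],[0,0,0]],
  [[0,0,-0.2],[0,0,0]],
  [[0,0,0],[0,0,0]],
])

```text
t: 14.8
tool_pos: [0.5277, -0.2608, 0.0287]
tool_rot: [0.266, -3.129, -0.002]
ft_force: [0.6, 0.1, -5.4]
finger_gap: 0.457
grasp_force: 63.3
```

Request:
servo_tool([
  [[0,0,-0.1],[0,0,0]],
  [[0,0,-0.07],[0,0,0]],
  [[0,0,0],[0,0,0]],
])

```text
t: 15.1
tool_pos: [0.5282, -0.2618, 0.0229]
tool_rot: [-0.265, 3.13, -0.001]
ft_force: [-1.4, 0.4, -5.6]
finger_gap: 0.46
grasp_force: 63.4
```

Request:
servo_tool([
  [[0,0,-0.05],[0,0,0]],
  [[0,0,0],[0,0,0]],
])

```text
t: 15.3
tool_pos: [0.5281, -0.2618, 0.0206]
tool_rot: [-0.265, 3.13, -0.0]
ft_force: [0.4, 0.5, -6.2]
finger_gap: 0.456
grasp_force: 63.4
```

Request:
servo_tool([
  [[0,0,0],[0,0,0]],
  [[0,0,0],[0,0,0]],
  [[0,0,0],[0,0,0]],
  [[0,0,0.6],[0,0,0]],
  [[0,0,1],[0,0,0]],
], gripper=0.5)

```text
t: 15.8
tool_pos: [0.5269, -0.2612, 0.0835]
tool_rot: [0.264, -3.127, -0.004]
ft_force: [0.1, 0.0, 0.5]
finger_gap: 0.753
grasp_force: 0.0
```

Request:
servo_tool([
  [[0,0,1],[0,0,0]],
  [[0,0.9,1],[0,0,-0.14]],
  [[-0.08,1,0.8],[0,0,-0.14]],
  [[-0.08,1,0],[0,0,-0.14]],
  [[-0.08,1,0],[0,0,-0.14]],
], gripper=1)

```text
t: 16.3
tool_pos: [0.5187, -0.1082, 0.1943]
tool_rot: [-0.14, 3.136, -0.001]
ft_force: [0.9, 0.8, -1.3]
finger_gap: 0.998
grasp_force: 0.0
```

Request:
servo_tool([
  [[-0.08,1,0],[0,0,-0.14]],
  [[-0.08,1,0],[0,0,-0.14]],
  [[-0.08,1,0],[0,0,-0.14]],
  [[-0.08,1,0],[0,0,-0.14]],
  [[-0.08,1,0],[0,0,-0.14]],
])

```text
t: 16.8
tool_pos: [0.5023, 0.0922, 0.1933]
tool_rot: [0.013, 3.141, 0.0]
ft_force: [0.7, -1.1, -1.0]
finger_gap: 0.997
grasp_force: 0.0
```

Request:
servo_tool([
  [[-0.08,1,0],[0,0,-0.14]],
  [[-0.08,1,0],[0,0,-0.14]],
  [[-0.08,1,0],[0,0,-0.14]],
  [[-0.08,1,0],[0,0,-0.14]],
  [[-0.08,1,0],[0,0,-0.14]],
])

```text
t: 17.3
tool_pos: [0.4863, 0.2924, 0.1932]
tool_rot: [0.166, 3.136, 0.001]
ft_force: [0.2, 0.3, 0.2]
finger_gap: 0.997
grasp_force: 0.0
```

Request:
servo_tool([
  [[-0.08,0.9,0],[0,0,-0.14]],
  [[0,0,0],[0,0,0]],
  [[0,0,0],[0,0,0]],
])

```text
t: 17.6
tool_pos: [0.4831, 0.327, 0.1928]
tool_rot: [0.193, 3.136, -0.0]
ft_force: [0.6, -0.5, -0.3]
finger_gap: 0.998
grasp_force: 0.0
```

Run:
```python
from h import *
o,im=snap('w6'); prisms(im,o)
```

```text
t 17.6 pos [0.4831 0.327  0.1928] yaw 82.96 F [ 0.6 -0.5 -0.3]
rect mm [516.3 369.7] [39.3 78.9] 82.7 px [344 171] [384 244]
rect mm [508.3  57.7] [141.7  17.7] 1.0 px [ 37 170] [ 95 294]
rect mm [504.2  17.8] [ 57.  182.7] 77.5 px [  0 153] [ 67 311]
rect mm [433.  287.3] [84.5 69. ] 20.0 px [220  92] [315 178]
rect mm [353.6 252.6] [64.8 80.9] 36.4 px [171  31] [271 109]
```

B is centred at about (0.477, 0.3745), yaw −7.3°. The scene view and wrist view agree.

Request:
servo_tool([
  [[-0.15,1,0],[0,0,0]],
  [[0,0.19,-0.6],[0,0,0]],
  [[0,0,-1],[0,0,0]],
  [[0,0,-1],[0,0,0]],
  [[0,0,-1],[0,0,0]],
])

```text
t: 18.15
tool_pos: [0.4778, 0.373, 0.0479]
tool_rot: [0.197, 3.135, 0.001]
ft_force: [0.1, 0.4, -1.1]
finger_gap: 0.999
grasp_force: 0.0
```

Request:
servo_tool([
  [[0,0,-0.55],[0,0,0]],
  [[0,0,-0.26],[0,0,0]],
  [[0,0,0],[0,0,0]],
])

```text
t: 18.45
tool_pos: [0.4774, 0.3732, 0.0158]
tool_rot: [-0.197, -3.134, 0.002]
ft_force: [0.2, -0.1, 0.7]
finger_gap: 1.0
grasp_force: 0.0
```

Request:
servo_tool([
  [[0,0,0],[0,0,0]],
  [[0,0,0],[0,0,0]],
  [[0,0,0],[0,0,0]],
  [[0,0,0],[0,0,0]],
  [[0,0,0],[0,0,0]],
], gripper=-1)

```text
t: 18.95
tool_pos: [0.4779, 0.3746, 0.0177]
tool_rot: [0.195, 3.134, 0.002]
ft_force: [-0.8, -0.3, 7.1]
finger_gap: 0.457
grasp_force: 62.1
```

Request:
servo_tool([
  [[0,0,0],[0,0,0]],
  [[0,0,0],[0,0,0]],
])

```text
t: 19.15
tool_pos: [0.4779, 0.3746, 0.0178]
tool_rot: [0.195, 3.134, 0.002]
ft_force: [-0.7, -1.6, 7.0]
finger_gap: 0.453
grasp_force: 62.1
```

Request:
servo_tool([
  [[0,0,0.5],[0,0,0]],
  [[0,0,1],[0,0,0]],
  [[0,0,1],[0,0,0]],
  [[0.11,-0.9,0.5],[0,0,0.097]],
  [[0.11,-0.98,0],[0,0,0.097]],
])

```text
t: 19.65
tool_pos: [0.4871, 0.2995, 0.1396]
tool_rot: [0.149, 3.133, 0.004]
ft_force: [0.3, -0.4, -6.4]
finger_gap: 0.46
grasp_force: 62.5
```

Request:
servo_tool([
  [[0.11,-0.98,0],[0,0,0.097]],
  [[0.11,-0.98,0],[0,0,0.097]],
  [[0.11,-0.98,0],[0,0,0.097]],
  [[0.11,-0.98,0],[0,0,0.097]],
  [[0.11,-0.98,0],[0,0,0.097]],
])

```text
t: 20.15
tool_pos: [0.5077, 0.1015, 0.1365]
tool_rot: [-0.045, -3.141, 0.0]
ft_force: [0.9, 0.0, -4.9]
finger_gap: 0.453
grasp_force: 62.4
```

Request:
servo_tool([
  [[0.11,-0.98,0],[0,0,0.097]],
  [[0.11,-0.98,0],[0,0,0.097]],
  [[0.1,-0.98,0],[0,0,0.097]],
  [[0,0,0],[0,0,0]],
  [[0,0,0],[0,0,0]],
])

```text
t: 20.65
tool_pos: [0.5206, -0.0152, 0.1363]
tool_rot: [0.014, -3.141, -0.0]
ft_force: [0.3, 0.1, -5.4]
finger_gap: 0.449
grasp_force: 62.8
```

Run:
```python
from h import *
snap('w7')
```

```text
t 20.65 pos [ 0.5206 -0.0152  0.1363] yaw 90.52 F [ 0.3  0.1 -5.4]
```

Request:
servo_tool([
  [[0,-0.03,-0.8],[0,0,0.03]],
  [[0,0,-0.8],[0,0,0]],
  [[0,0,-0.5],[0,0,0]],
  [[0,0,0],[0,0,0]],
  [[0,0,0],[0,0,0]],
])

```text
t: 21.2
tool_pos: [0.5211, -0.015, 0.0529]
tool_rot: [0.026, -3.141, -0.0]
ft_force: [0.1, -0.4, -4.3]
finger_gap: 0.455
grasp_force: 62.7
```

Run:
```python
from h import *
o,im=snap('w8')
w=cv2.resize(im[40:340,220:420],(400,600),interpolation=cv2.INTER_CUBIC); cv2.imwrite('pics/c8.png',w)
```

```text
t 21.2 pos [ 0.5211 -0.015   0.0529] yaw 90.93 F [ 0.1 -0.4 -4.3]
```

View pics/c8.png

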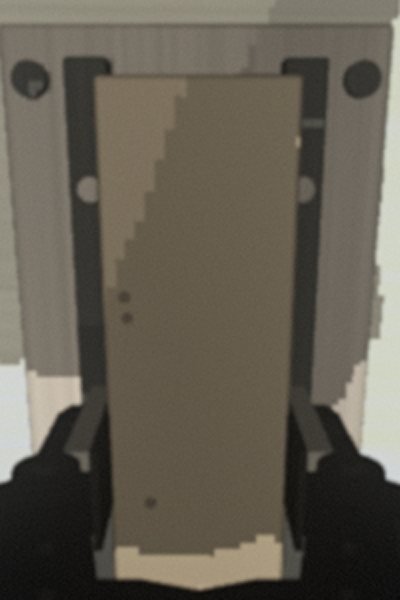

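The crop shows the prism's tail at 95–302, centred between the rails (64–328) to within about 1 mm. Continue down.

Request:
servo_tool([
  [[0,-0.02,-0.2],[0,0,0]],
  [[0,0,-0.2],[0,0,0]],
  [[0,0,-0.1],[0,0,0]],
  [[0,0,-0.06],[0,0,0]],
  [[0,0,0],[0,0,0]],
])

```text
t: 21.75
tool_pos: [0.5209, -0.0166, 0.03]
tool_rot: [0.024, -3.141, -0.0]
ft_force: [0.2, -0.2, -4.7]
finger_gap: 0.449
grasp_force: 62.9
```

Request:
servo_tool([
  [[0,0,0],[0,0,0]],
])

```text
t: 21.85
tool_pos: [0.521, -0.0166, 0.03]
tool_rot: [-0.023, 3.141, -0.0]
ft_force: [0.6, 0.0, -5.6]
finger_gap: 0.453
grasp_force: 62.9
```

Request:
servo_tool([
  [[0,0,0],[0,0,0]],
  [[0,0,0],[0,0,0]],
  [[0,0,0],[0,0,0]],
  [[0,0,0.5],[0,0,0]],
  [[0,0,1],[0,0,0]],
], gripper=0.4)

```text
t: 22.35
tool_pos: [0.5195, -0.0164, 0.0889]
tool_rot: [0.024, -3.137, -0.001]
ft_force: [0.4, -0.6, 0.5]
finger_gap: 0.703
grasp_force: 0.0
```

Request:
servo_tool([
  [[-0.65,0,0],[0,0,0]],
  [[-1,0,0],[0,0,0]],
  [[-0.95,-0.03,0],[0,0,0]],
  [[0,0,0],[0,0,0]],
  [[0,0,0],[0,0,0]],
], gripper=-1)

```text
t: 22.85
tool_pos: [0.4173, -0.0179, 0.0905]
tool_rot: [-0.023, 3.14, -0.0]
ft_force: [-0.1, -0.5, -0.2]
finger_gap: 0.001
grasp_force: 0.0
```

Request:
servo_tool([
  [[0,0,-0.8],[0,0,0]],
  [[0,0,-0.5],[0,0,0]],
  [[0,0,-0.28],[0,0,0]],
  [[0.1,0,0],[0,0,0]],
  [[0,0,0],[0,0,0]],
])

```text
t: 23.35
tool_pos: [0.4223, -0.0179, 0.0273]
tool_rot: [-0.024, 3.14, -0.0]
ft_force: [-0.5, -0.2, 1.1]
finger_gap: 0.001
grasp_force: 0.0
```

Request:
servo_tool([
  [[0.05,0,0],[0,0,0]],
  [[0.05,0,0],[0,0,0]],
  [[0.05,0,0],[0,0,0]],
  [[0.05,0,0],[0,0,0]],
  [[0,0,0],[0,0,0]],
])

```text
t: 23.85
tool_pos: [0.4292, -0.0178, 0.027]
tool_rot: [-0.024, 3.141, -0.0]
ft_force: [-0.6, 0.3, 0.4]
finger_gap: 0.001
grasp_force: 0.0
```

Request:
servo_tool([
  [[0.05,0,0],[0,0,0]],
  [[0.05,0,0],[0,0,0]],
  [[0.05,0,0],[0,0,0]],
  [[0.05,0,0],[0,0,0]],
  [[0,0,0],[0,0,0]],
])

```text
t: 24.35
tool_pos: [0.4374, -0.0178, 0.0268]
tool_rot: [-0.024, 3.141, -0.0]
ft_force: [-1.2, 0.1, -0.7]
finger_gap: 0.003
grasp_force: 0.2
```

Request:
servo_tool([
  [[0.04,0,0],[0,0,0]],
  [[0.04,0,0],[0,0,0]],
  [[0.04,0,0],[0,0,0]],
  [[0.04,0,0],[0,0,0]],
  [[0,0,0],[0,0,0]],
])

```text
t: 24.85
tool_pos: [0.4438, -0.0178, 0.0269]
tool_rot: [-0.024, 3.141, -0.0]
ft_force: [-1.5, -0.3, -1.1]
finger_gap: 0.001
grasp_force: 0.2
```

Request:
servo_tool([
  [[0.025,0,0],[0,0,0]],
  [[0.025,0,0],[0,0,0]],
  [[0.025,0,0],[0,0,0]],
  [[0,0,0],[0,0,0]],
])

```text
t: 25.25
tool_pos: [0.4466, -0.0178, 0.0269]
tool_rot: [-0.024, 3.141, -0.0]
ft_force: [-2.6, -0.2, 1.0]
finger_gap: 0.001
grasp_force: 0.8
```

Request:
servo_tool([
  [[0.025,0,0],[0,0,0]],
  [[0.025,0,0],[0,0,0]],
  [[0.025,0,0],[0,0,0]],
  [[0,0,0],[0,0,0]],
])

```text
t: 25.65
tool_pos: [0.4496, -0.0178, 0.0268]
tool_rot: [-0.024, 3.141, -0.0]
ft_force: [-0.9, 0.3, -0.1]
finger_gap: -0.001
grasp_force: 0.6
```

Request:
servo_tool([
  [[0.04,0,0],[0,0,0]],
  [[0.04,0,0],[0,0,0]],
  [[0,0,0],[0,0,0]],
])

```text
t: 25.95
tool_pos: [0.453, -0.0178, 0.0269]
tool_rot: [-0.024, 3.141, -0.0]
ft_force: [0.3, 0.8, -0.3]
finger_gap: -0.001
grasp_force: 0.3
```

Request:
servo_tool([
  [[0.04,0,0],[0,0,0]],
  [[0.06,0,0],[0,0,0]],
  [[0,0,0],[0,0,0]],
])

```text
t: 26.25
tool_pos: [0.4571, -0.0178, 0.0269]
tool_rot: [-0.024, 3.141, -0.0]
ft_force: [-1.0, -0.4, -0.5]
finger_gap: 0.001
grasp_force: 0.1
```

Run:
```python
from h import *
s=get_image('side')[:,:,::-1]; sc=get_image('scene')[:,:,::-1]
f=lambda a:cv2.resize(a,(400,300),interpolation=cv2.INTER_CUBIC)
cv2.imwrite('pics/c9.png',np.hstack([f(s[175:250,280:380]),f(sc[160:265,215:355])]))
```

```text
(no output)
```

View pics/c9.png

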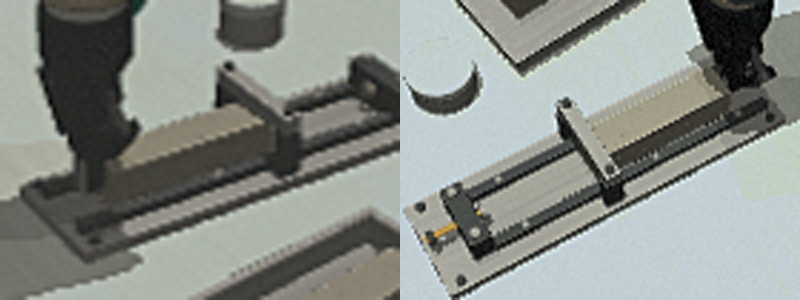

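The prism's lead end is now under the bar in both views, so B clears. This was my last picture; from here I go by force and numbers.

Request:
servo_tool([
  [[0.12,0,0],[0,0,0]],
  [[0.12,0,0],[0,0,0]],
  [[0.12,0.01,0],[0,0,0]],
  [[0.12,0,0],[0,0,0]],
  [[0,0,0],[0,0,0]],
])

```text
t: 26.85
tool_pos: [0.4768, -0.0174, 0.0269]
tool_rot: [-0.024, 3.14, -0.0]
ft_force: [0.9, -0.0, 0.7]
finger_gap: -0.003
grasp_force: 0.0
```

Request:
servo_tool([
  [[0.12,0,0],[0,0,0]],
  [[0.12,0,0],[0,0,0]],
  [[0.12,0.02,0],[0,0,0]],
  [[0.12,0,0],[0,0,0]],
  [[0.12,0,0],[0,0,0]],
])

```text
t: 27.35
tool_pos: [0.5001, -0.0165, 0.0268]
tool_rot: [0.024, -3.141, 0.0]
ft_force: [-2.6, 0.2, -0.1]
finger_gap: -0.004
grasp_force: 0.9
```

Request:
servo_tool([
  [[0.12,0,0],[0,0,0]],
  [[0.12,0,0],[0,0,0]],
  [[0.12,0.01,0],[0,0,0]],
  [[0.12,0,0],[0,0,0]],
  [[0.12,0,0],[0,0,0]],
])

```text
t: 27.85
tool_pos: [0.5241, -0.0161, 0.0268]
tool_rot: [0.024, -3.141, -0.0]
ft_force: [-1.8, -0.7, -1.7]
finger_gap: 0.001
grasp_force: 0.8
```

Request:
servo_tool([
  [[0.12,0,0],[0,0,0]],
  [[0.12,0,0],[0,0,0]],
  [[0.12,0.01,0],[0,0,0]],
  [[0.12,0,0],[0,0,0]],
  [[0.08,0,0],[0,0,0]],
])

```text
t: 28.35
tool_pos: [0.5466, -0.0158, 0.0269]
tool_rot: [-0.024, 3.141, 0.0]
ft_force: [-2.8, -0.7, 0.8]
finger_gap: -0.002
grasp_force: 1.3
```

Request:
servo_tool([
  [[0.04,0,0],[0,0,0]],
  [[0.04,0,0],[0,0,0]],
  [[0.03,0,0],[0,0,0]],
  [[0,0,0],[0,0,0]],
])

```text
t: 28.75
tool_pos: [0.5507, -0.0158, 0.0269]
tool_rot: [-0.024, 3.141, -0.0]
ft_force: [-0.8, 0.3, -0.6]
finger_gap: 0.001
grasp_force: 0.5
```

Request:
servo_tool([
  [[0.025,0,0],[0,0,0]],
  [[0.025,0,0],[0,0,0]],
  [[0.025,0,0],[0,0,0]],
  [[0.02,0,0],[0,0,0]],
  [[0,0,0],[0,0,0]],
])

```text
t: 29.25
tool_pos: [0.5545, -0.0158, 0.0268]
tool_rot: [-0.024, 3.141, -0.0]
ft_force: [-1.6, -0.3, 0.7]
finger_gap: 0.004
grasp_force: 0.9
```

Request:
servo_tool([
  [[0.025,0,0],[0,0,0]],
  [[0.025,0,0],[0,0,0]],
  [[0.025,0,0],[0,0,0]],
  [[0.02,0,0],[0,0,0]],
  [[0,0,0],[0,0,0]],
])

```text
t: 29.75
tool_pos: [0.5584, -0.0158, 0.0268]
tool_rot: [-0.024, 3.141, -0.0]
ft_force: [-1.1, 0.0, -0.2]
finger_gap: -0.001
grasp_force: 0.8
```

Request:
servo_tool([
  [[0.025,0,0],[0,0,0]],
  [[0.025,0,0],[0,0,0]],
  [[0.025,0,0],[0,0,0]],
  [[0.015,0,0],[0,0,0]],
  [[0,0,0],[0,0,0]],
])

```text
t: 30.25
tool_pos: [0.5619, -0.0158, 0.0268]
tool_rot: [-0.024, 3.141, -0.0]
ft_force: [-0.7, -0.5, 0.5]
finger_gap: 0.001
grasp_force: 0.7
```

Request:
servo_tool([
  [[0.025,0,0],[0,0,0]],
  [[0.025,0,0],[0,0,0]],
  [[0.025,0,0],[0,0,0]],
  [[0.015,0,0],[0,0,0]],
  [[0,0,0],[0,0,0]],
])

```text
t: 30.75
tool_pos: [0.5655, -0.0158, 0.0268]
tool_rot: [-0.024, 3.141, -0.0]
ft_force: [0.2, -0.8, -0.5]
finger_gap: -0.0
grasp_force: 0.6
```

Request:
servo_tool([
  [[0.025,0,0],[0,0,0]],
  [[0.025,0,0],[0,0,0]],
  [[0.025,0,0],[0,0,0]],
  [[0.015,0,0],[0,0,0]],
  [[0,0,0],[0,0,0]],
])

```text
t: 31.25
tool_pos: [0.5691, -0.0158, 0.0268]
tool_rot: [-0.024, 3.141, -0.0]
ft_force: [0.0, -0.2, -0.8]
finger_gap: -0.004
grasp_force: 0.6
```

Request:
servo_tool([
  [[0.025,0,0],[0,0,0]],
  [[0.025,0,0],[0,0,0]],
  [[0.025,0,0],[0,0,0]],
  [[0.015,0,0],[0,0,0]],
  [[0,0,0],[0,0,0]],
])

```text
t: 31.75
tool_pos: [0.5726, -0.0158, 0.0268]
tool_rot: [-0.024, 3.141, -0.0]
ft_force: [-0.9, -0.1, -0.8]
finger_gap: 0.002
grasp_force: 0.8
```

Request:
servo_tool([
  [[0.025,0,0],[0,0,0]],
  [[0.025,0,0],[0,0,0]],
  [[0.02,0,0],[0,0,0]],
  [[0.015,0,0],[0,0,0]],
  [[0,0,0],[0,0,0]],
])

```text
t: 32.25
tool_pos: [0.5726, -0.0157, 0.0264]
tool_rot: [0.024, -3.134, -0.001]
ft_force: [-19.0, -1.0, 12.0]
finger_gap: 0.002
grasp_force: 9.7
```

It stopped at 19 N without moving, within the expected range for the stop screw, so B is home. Retreat.

Request:
servo_tool([
  [[-0.1,0,0],[0,0,0]],
  [[-0.3,0,0],[0,0,0]],
  [[-0.6,0,0.1],[0,0,0]],
  [[-0.5,0,0.8],[0,0,0]],
  [[-0.5,0,1],[0,0,0]],
])

```text
t: 32.75
tool_pos: [0.4948, -0.0157, 0.1027]
tool_rot: [0.024, -3.14, -0.0]
ft_force: [-0.6, -0.0, 0.4]
finger_gap: 0.006
grasp_force: 0.0
```

Request:
servo_tool([
  [[-0.5,0.5,1],[0,0,0]],
  [[-0.3,1,1],[0,0,0]],
  [[0,1,0],[0,0,0]],
  [[0,1,0],[0,0,0]],
  [[0,0,0],[0,0,0]],
])

```text
t: 33.25
tool_pos: [0.4659, 0.1222, 0.1782]
tool_rot: [-0.029, 3.139, 0.002]
ft_force: [0.2, -1.1, -0.9]
finger_gap: -0.002
grasp_force: 0.0
```

Run:
```python
from h import *
o=get_obs(); print(o['t'],o['tool_pos'],o['ft_force'])
a=get_image('scene')[:,:,::-1].copy(); b=cv2.imread('pics/scene0.png')
hsv=cv2.cvtColor(a,cv2.COLOR_BGR2HSV); m=cv2.inRange(hsv,(18,30,120),(30,70,255))
for c in cv2.findContours(m,cv2.RETR_EXTERNAL,cv2.CHAIN_APPROX_NONE)[0]:
    if cv2.contourArea(c)>120 and c[:,0,0].min()>210:
        r=cv2.minAreaRect((ray('scene',c[:,0],.049)[:,:2]*1000).astype(np.float32)); print(c[:,0].min(0),c[:,0].max(0),np.round(r[0]),np.round(r[1]),round(r[2],1))
d=cv2.absdiff(a,b).max(2)
for n,(x,y) in dict(tin2=(230,187),tin1=(274,290),brush=(227,111)).items(): print(n,(d[y-15:y+15,x-20:x+20]>40).sum())
```

```text
33.25 [0.46594343 0.12224438 0.17818232] [ 0.15751234 -1.08549949 -0.87963418]
[609 380] [639 399] [177. 797.] [17. 93.] 87.4
[241 208] [281 234] [687. -15.] [110.  38.] 0.2
[248 127] [293 157] [ 530. -259.] [157.  40.] 9.7
tin2 0
tin1 0
brush 0
```

B's lead end is at x≈0.742, right where the stop screw should be. A lies flat in the pan at (0.530, −0.259), and the tins and brush haven't moved.

```bash
python3 -c "
from workcell import *
print(finish_job())"
```

```text
the job is handed in; nothing more can be done
None
```

Job handed in at about 33 s: the prism that stopped dead against the bar lies flat in the steel pan, the other is home on the stop screw under the bar (peak reading 19 N), and the tins and brush did not move.

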